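# Set the grinder's air regulator and lock its knob

### The job

Turn on the grinder's air at the bench regulator with the orange knob: pull the knob straight up until its pointer is clear of the white notch, turn it clockwise (seen from above) to the green notch, push it fully back down so that the pointer is locked in the green notch, and let go. Leave the blue knob as it is.

Things in the scene. Friction and masses are not known exactly. Their poses are not given: they have to be found in the camera images.
- orange_grip (a point): Grip point on the orange knob's upright axis, turning with it. The knob: a bar (46 mm long, 14 thick, 30 high) standing on a round skirt (48 across, 15 high). The point is 8 mm below the bar's top, 22 above the skirt, 144 above the bench when in. x: along the bar to the pointer, y: across the bar's 14 mm, z: up. Pointer: white-lined key, 7 mm wide, at the skirt's foot, to 37 mm from the axis.
- orange_lift (a joint): Pull of the orange knob, m: 0 fully in, 0.020 upper stop; from 0.012 its pointer is clear of the dark grey crown around it (outside 74 mm, top 4 mm below the skirt's top when in). Friction of 4 N holds it at any height (120 g): pull with 5 N or more, push down with 3 N or more. Under the crown an 84 mm black dial on a regulator 62 mm square, fixed to the bench, a brass plug below the white notch.
- orange_knob (a joint): Angle of the orange knob, rad, growing clockwise seen from above: 0 = middle of the white notch in the crown, 1.309 (75 degrees) = green notch, -1.309 = yellow notch, stops at +-1.6. Starts in the white notch. Turns easily (0.03 N m, stays where left) only while pulled up; goes down only within 0.2 rad of a notch's middle; play when in: 0.2 rad either way.
- blue_grip (a point): The same point on the blue knob of a second, identical fixed regulator, 20 cm or more away in y, to the left or the right. This knob stays pushed in, in its white notch.

How it is judged:
By the outcome, as a careful person would: the job done as asked, in the order asked, and still so for the second after the job is handed in, with the robot touching nothing.
It also fails if it takes over 35 s, if anything falls off the work surface, if the arm or the gripper's body presses on something with over 40 N, if the wrist force passes 120 N, or if a joint passes its speed limit or range.

### The arm

A 6-joint arm with a two-finger parallel gripper is mounted at the origin on the work surface. World frame = base frame: x ahead of the robot, y to its left, z up, the work surface at z = 0. Lengths are in mm, angles in rad, forces in N, time in s.
With the tool pointing down it reaches from about 200 to 875 mm from the base axis. Payload 3.4 kg.
Tool frame: the origin (TCP) lies between the finger pads; the fingertips stand 25 mm ahead of it and the grasp point (between the pads) lies 6 mm ahead of it (tips_ahead is the distance from the TCP to the fingertips, in mm); y points along the fingers, z is the direction in which the jaws open and shut, and the axes are right-handed (so a half turn about y gives the same grasp; the last joint's range is limited). The gripper opens to 94 mm and grips with 3 to 60 N. Pads are 16 mm wide; open, the fingers measure 119 mm over their backs; the gripper's body (75 mm by 177 mm) begins 78 mm behind the grasp point.
Start: joints at [-1.314, 0.276, 1.505, -0, 1.361, -0.121], TCP at [212.105, -534.485, 230.493] pointing down, gripper open.
Joint ranges: [-2.89, 2.89], [-0.75, 2.08], [0.22, 2.7], [-1.18, 4.32], [0.11, 2.71], [-2.7, 2.7]. Speed limits (rad/s): [2.57, 2.57, 3.14, 3.14, 3.14, 3.14].

### API

Orientations are given as a unit quaternion [x, y, z, w].
In Python, from cell import movep, servo_line, movej, gripper_to, hold, solve_ik, get_state, read_camera, Unreachable, close_job, tips_ahead gives the robot as it stands. The module is installed in compiled form; this text tells all that it offers. Calls block until the motion is done:
- movep(position, orientation): joint-space move of the TCP to a pose.
- servo_line(position, feed=150, rotation=None): straight line of the TCP; rotation=None keeps the orientation; feed is the mean speed in mm/s.
- movej(angles): joint-space move.
- gripper_to(opening, strength=None): opening from 0.0 (shut) to 1.0 (fully open); strength is the grip in N (None keeps the last); returns when the fingers have stopped.
- hold(seconds).
- solve_ik(position, orientation): joint angles nearest the present ones, or None.
- get_state(): the state.
- read_camera(name): name is "scene" or "top" or "wrist"; returns a dict with "img" (420x560x3 uint8, red, green, blue), "camera_matrix" (3x3 intrinsics, pixels), "k1" (the pictures are not rectified: a ray, as slopes to the right and down, at radius r is drawn at 1 + k1 r^2 times it, then the intrinsics apply), "R" (3x3) and "t" (3): a world point X has camera coordinates R X + t. Camera axes: x right, y down, z forward; pixel columns grow to the right and rows downward; lengths in mm; the calibration is good to about 2 mm. A picture is of the moment at which its call begins. There is no depth.
A pose or a line that the arm cannot do raises Unreachable and nothing moves.
- close_job(): hands the job in, once; it reports no verdict.
The state is a dict: "clock": time; "joint_pos": joint angles; "dq": joint speeds; "joint_torque": joint torques, N m; "tool_pos": TCP position; "eef_rot": TCP orientation; "ft_force": force on the tool from outside, world axes, zero at the start; "moment": the same for the moment, N m; "gripper_width": opening from 0.0 (shut) to 1.0 (fully open).
Only numpy, scipy, OpenCV 4.12 (cv2) and the standard library are available. Lean on these libraries where they do the work, as an engineer would, in place of code of your own. Each camera call takes 0.05 s, during which the arm holds its last target.

## Working session

There is one attempt and no reset: what is moved stays moved. The work goes in short steps, each a Python script; the robot and the scene stay as the last script left them, time stands still between calls to the robot, and variables do not carry over. Pictures are saved under pics/ and viewed, and the job is handed in when it is done.

```bash
mkdir -p pics; ls; python3 - <<'E'
from cell import *
import cv2
for n in ("scene","top","wrist"):
    c=read_camera(n); cv2.imwrite(f"pics/a_{n}.png",c["img"][:,:,::-1]); print(n,c["camera_matrix"].round(1).tolist(),c["k1"],c["R"].round(3).tolist(),c["t"].round(1).tolist())
s=get_state();print(s)
E
```

```text
pics
scene [[423.9, 0.0, 275.4], [0.0, 423.9, 215.6], [0.0, 0.0, 1.0]] -0.011611522506599064 [[-0.42, 0.907, -0.018], [0.671, 0.297, -0.68], [-0.611, -0.298, -0.733]] [223.7, -235.3, 1090.7]
top [[499.7, 0.0, 280.5], [0.0, 499.7, 207.3], [0.0, 0.0, 1.0]] -0.1701675637283994 [[0.012, -1.0, -0.014], [-0.985, -0.01, -0.17], [0.17, 0.016, -0.985]] [5.0, 534.2, 982.6]
wrist [[359.2, 0.0, 275.9], [0.0, 359.2, 206.3], [0.0, 0.0, 1.0]] -0.018922601967603803 [[0.37, -0.929, -0.003], [-0.896, -0.358, 0.264], [-0.246, -0.095, -0.965]] [-574.2, -27.7, 392.2]
{'clock': 0.15, 'joint_pos': array([-1.31399411e+00,  2.76436365e-01,  1.50578814e+00, -1.41298619e-06,
        1.36069112e+00, -1.20971336e-01]), 'dq': array([ 0.0006828 , -0.00209713, -0.00539537, -0.00289285,  0.00102857,
       -0.00188226]), 'joint_torque': array([ 1.10405796e-03, -4.04926872e+01, -2.37431520e+01,  7.00936164e-02,
        3.14832386e-02, -9.15674423e-05]), 'tool_pos': array([ 212.00603306, -534.09512068,  229.8326407 ]), 'eef_rot': array([-0.13280262,  0.69499655, -0.69406329,  0.13273816]), 'ft_force': array([ 0.20915669, -0.14844209,  0.24263476]), 'moment': array([-0.00925968, -0.00352101,  0.00946451]), 'gripper_width': 1.0012796362198726}
```

View pics/a_scene.png

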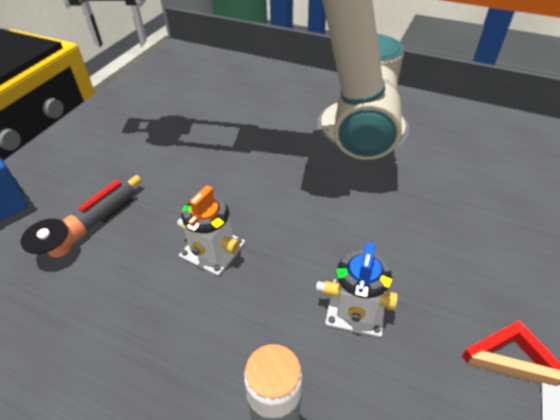

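View pics/a_top.png

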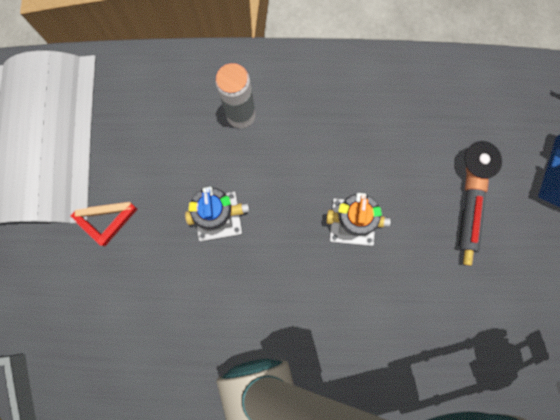

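View pics/a_wrist.png

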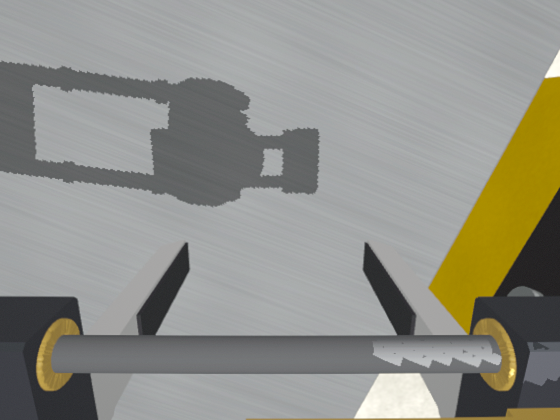

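The scene picture shows the orange knob near (205,205) and the blue one near (367,265). In the top picture they are at (361,213) and (209,205), with the pointers facing away from the robot (+x). Next I'll measure.

```bash
cat > h.py <<'E'
import numpy as np, cv2
from scipy.spatial.transform import Rotation as Rn
from cell import *
def ray(c,px):
    K=c["camera_matrix"]; d=np.array([(px[0]-K[0,2])/K[0,0],(px[1]-K[1,2])/K[1,1]])
    u=cv2.undistortPoints(np.array([[px]],float),K,np.array([c["k1"],0,0,0.]))[0,0]
    R=c["R"]; return -R.T@c["t"], R.T@np.array([u[0],u[1],1.])
def plane(c,px,z):
    o,d=ray(c,px); return o+d*(z-o[2])/d[2]
def proj(c,X):
    r,_=cv2.Rodrigues(c["R"]); return cv2.projectPoints(np.array([X],float),r,c["t"],c["camera_matrix"],np.array([c["k1"],0,0,0.]))[0][0,0]
def mask(img,lo,hi,s=130,v=60):
    h=cv2.cvtColor(img,cv2.COLOR_RGB2HSV); return cv2.inRange(h,(lo,s,v),(hi,255,255))
def blobs(m,amin=30):
    n,l,st,ce=cv2.connectedComponentsWithStats(m)
    return [(st[i,4],ce[i].round(1).tolist(),st[i,:4].tolist()) for i in range(1,n) if st[i,4]>=amin]
def save(img,name,box=None,k=1):
    if box: x,y,w,h=box; img=img[y:y+h,x:x+w]
    cv2.imwrite("pics/"+name,cv2.resize(img[:,:,::-1],None,fx=k,fy=k,interpolation=cv2.INTER_CUBIC))
def down(psi):
    # tool pointing down, jaw axis (z_tool) along world heading psi
    z=np.array([np.cos(psi),np.sin(psi),0]); return z
E
python3 - <<'E'
from h import *
s=get_state(); print(Rn.from_quat(s["eef_rot"]).as_matrix().round(3))
for n,b in(("top",(310,170,100,85)),("scene",(160,170,110,110))):
    c=read_camera(n); m=mask(c["img"],5,16,150,100)
    for q in blobs(m): print(n,q,plane(c,q[1],130).round(1))
    for nm,lo,hi in(("yel",22,32),("grn",50,75)):
        for q in blobs(mask(c["img"],lo,hi,150,100),12): print(n,nm,q,plane(c,q[1],118).round(1))
    save(c["img"],"b_%s.png"%n,b,5)
E
```

```text
[[-0.929 -0.     0.369]
 [-0.369  0.001 -0.929]
 [-0.    -1.    -0.001]]
top (np.int32(386), [359.6, 213.9], [348, 199, 25, 27]) [ 508.3 -140.   130. ]
top yel (np.int32(58), [192.2, 206.2], [189, 202, 7, 9]) [522.1 179.8 118. ]
top yel (np.int32(73), [343.8, 208.2], [339, 204, 11, 9]) [ 521.  -111.5  118. ]
top grn (np.int32(65), [224.9, 200.3], [220, 196, 10, 9]) [534.2 116.7 118. ]
top grn (np.int32(46), [377.1, 210.8], [374, 207, 7, 9]) [ 516.6 -175.6  118. ]
scene (np.int32(969), [521.2, 5.1], [449, 0, 111, 17]) [-597.9  297.9  130. ]
scene (np.int32(548), [203.8, 205.7], [190, 186, 28, 39]) [ 518.6 -137.8  130. ]
scene (np.int32(249), [69.5, 238.5], [50, 224, 35, 32]) [ 668.6 -296.8  130. ]
scene yel (np.int32(2437), [46.5, 73.2], [0, 30, 94, 80]) [ 269.4 -756.2  118. ]
scene yel (np.int32(20), [134.4, 180.2], [131, 177, 8, 7]) [ 504.8 -298.5  118. ]
scene yel (np.int32(104), [216.9, 222.4], [211, 217, 14, 12]) [ 533.8 -104.9  118. ]
scene yel (np.int32(32), [230.9, 244.1], [228, 239, 8, 10]) [565.2 -60.8 118. ]
scene yel (np.int32(105), [385.7, 280.5], [380, 275, 12, 13]) [532.7 181.7 118. ]
scene yel (np.int32(34), [331.8, 290.3], [325, 287, 13, 6]) [581.1 115.1 118. ]
scene yel (np.int32(30), [391.4, 300.4], [390, 293, 5, 13]) [562.4 197.9 118. ]
scene grn (np.int32(28), [186.2, 207.7], [183, 205, 7, 8]) [ 525.7 -171.   118. ]
scene grn (np.int32(98), [341.5, 272.2], [337, 268, 11, 11]) [545.1 117.6 118. ]
```

View pics/b_top.png

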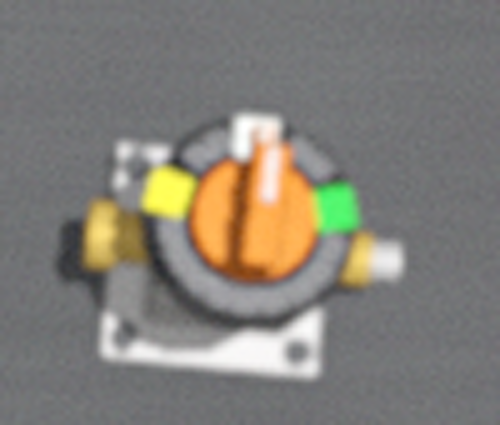

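View pics/b_scene.png

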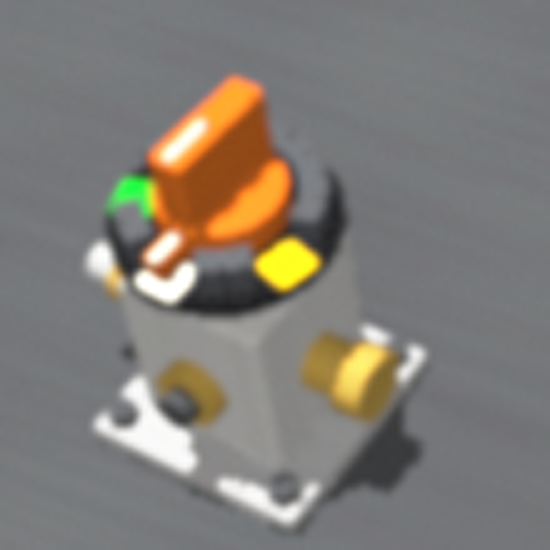

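```bash
cat >> h.py <<'E'
def q(psi):
    z=np.array([np.cos(psi),np.sin(psi),0]); y=np.array([0,0,-1.]); x=np.cross(y,z)
    return Rn.from_matrix(np.c_[x,y,z]).as_quat()
E
python3 - <<'E'
from h import *
print("tips", tips_ahead() if callable(tips_ahead) else tips_ahead)
c=read_camera("top"); ctr=plane(c,(360.3,212.9),122); print("skirt ctr",ctr.round(1))
psi=np.radians(86)
p=[ctr[0],ctr[1],255]
j=solve_ik(p,q(psi)); print(j)
j2=solve_ik([ctr[0],ctr[1],150],q(psi-1.35)); print(j2)
movep(p,q(psi)); s=get_state(); print(s["clock"],s["tool_pos"],s["joint_pos"].round(2))
for n in("wrist","scene","top"):
    c=read_camera(n); save(c["img"],"c_%s.png"%n)
    np.save("c_%s.npy"%n,c,allow_pickle=True)
E
```

```text
tips 25.0
skirt ctr [ 511.5 -142.5  122. ]
[-4.02716426e-01  1.96167523e-01  1.55283083e+00 -4.44089210e-16
  1.39259430e+00 -1.90369958e+00]
[-4.02716426e-01  2.69401173e-01  1.72582933e+00 -4.44089210e-16
  1.14636215e+00 -5.53699583e-01]
2.1 [ 511.43926258 -143.09583356  254.94854868] [-0.4   0.2   1.55 -0.    1.39 -1.9 ]
```

View pics/c_wrist.png

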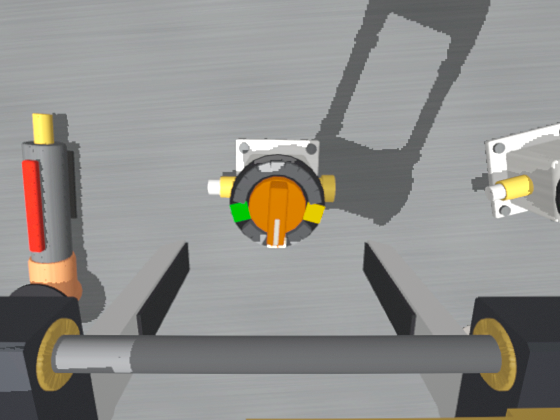

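The wrist view shows the orange skirt around (277,205), green at (240,211), yellow at (314,213) and the pointer facing down. I'll measure the axis and heading from it.

```bash
python3 - <<'E'
from h import *
for n in("wrist","top"):
    c=np.load("c_%s.npy"%n,allow_pickle=True).item(); im=c["img"]
    m=mask(im,3,16,150,60)
    bl=[b for b in blobs(m) if b[0]>200]; print(n,bl)
    P={}
    for nm,lo,hi in(("yel",21,32),("grn",50,75)):
        for b in blobs(mask(im,lo,hi,150,80),12): print(nm,b,plane(c,b[1],118).round(1))
    if n=="wrist": save(im,"d_w.png",(215,130,130,120),5)
E
```

```text
wrist [(np.int32(550), [29.5, 189.1], [23, 161, 15, 62])]
yel (np.int32(290), [46.8, 128.6], [34, 114, 20, 30]) [ 437.9 -321.2  118. ]
yel (np.int32(210), [517.9, 182.7], [497, 175, 36, 22]) [508.8  59.6 118. ]
yel (np.int32(94), [228.0, 183.6], [221, 177, 15, 20]) [ 492.8 -181.1  118. ]
yel (np.int32(288), [327.9, 186.9], [319, 176, 16, 26]) [501.4 -98.9 118. ]
yel (np.int32(13), [506.1, 196.3], [503, 192, 5, 8]) [519.9  50.7 118. ]
yel (np.int32(333), [313.2, 212.6], [303, 202, 22, 22]) [ 522.7 -112.   118. ]
yel (np.int32(977), [53.3, 355.1], [37, 319, 42, 71]) [ 647.6 -366.2  118. ]
yel (np.int32(985), [498.0, 354.8], [474, 319, 41, 71]) [677.3  59.3 118. ]
yel (np.int32(774), [513.8, 415.1], [374, 408, 186, 12]) [751.9  83.3 118. ]
grn (np.int32(312), [239.8, 211.5], [230, 201, 21, 21]) [ 517.4 -173.7  118. ]
top []
yel (np.int32(58), [192.2, 206.2], [189, 202, 7, 9]) [522.1 179.8 118. ]
grn (np.int32(65), [224.8, 200.4], [220, 196, 10, 9]) [534.  116.9 118. ]
grn (np.int32(36), [376.5, 212.5], [374, 210, 6, 6]) [ 513.3 -174.3  118. ]
```

View pics/d_w.png

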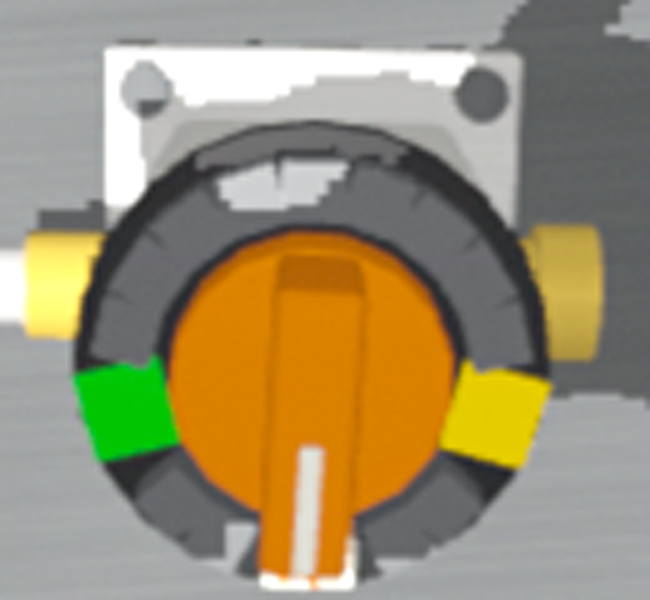

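```bash
python3 - <<'E'
from h import *
c=np.load("c_wrist.npy",allow_pickle=True).item()
f=lambda x,y:(215+x/5-.4,130+y/5-.4)
print("skirt",plane(c,f(312.5,372),122))
a,b=plane(c,f(320,290),152),plane(c,f(307,560),152); d=b-a
print("bar",a,b,np.degrees(np.arctan2(d[1],d[0])))
a,b=plane(c,f(311.5,450),152),plane(c,f(304,575),152); d=b-a
print("line",a,b,np.degrees(np.arctan2(d[1],d[0])))
g=plane(c,(239.8,211.5),118)-plane(c,(313.2,212.6),118);print(np.degrees(np.arctan2(g[0],-g[1])))
m=(plane(c,(239.8,211.5),118)+plane(c,(313.2,212.6),118))/2; r=np.linalg.norm(g)/2; h=np.radians(-4.9); u=np.array([np.cos(h),np.sin(h),0]); print("ctr from notches",m-u*r/np.tan(np.radians(75)))
E
```

```text
skirt [ 512.018407   -141.81195299  122.        ]
bar [ 491.71186923 -139.44011791  152.        ] [ 533.58123461 -144.26928877  152.        ] -6.579365583772744
line [ 516.0925346  -142.37238498  152.        ] [ 535.98804087 -144.89714782  152.        ] -7.232243779823334
-4.908085268578712
ctr from notches [ 511.79379197 -142.1315714   118.        ]
```

```bash
python3 - <<'E'
from h import *
X,Y=511.8,-142.0
psi=np.radians(83.5)
def rep(t):
    s=get_state();print(t,round(s["clock"],2),s["tool_pos"].round(2),s["ft_force"].round(1),s["moment"].round(2),round(s["gripper_width"],3))
movep([X,Y,200],q(psi)); rep("above")
servo_line([X,Y,151],feed=80); rep("down")
gripper_to(0.0,30); rep("gripped")
c=read_camera("scene"); save(c["img"],"e_scene.png",(150,130,130,140),4)
E
```

```text
above 2.58 [ 510.96 -142.08  199.3 ] [ 0.6 -0.4  1.3] [ 0.05 -0.18  0.02] 1.002
down 3.35 [ 512.26 -142.19  151.52] [ 0.2 -0.3  1.1] [ 0.04 -0.14  0.  ] 0.999
gripped 4.55 [ 511.76 -142.21  151.02] [ 0.1 -0.5  0.3] [-0.06 -0.11  0.08] 0.149
```

View pics/e_scene.png

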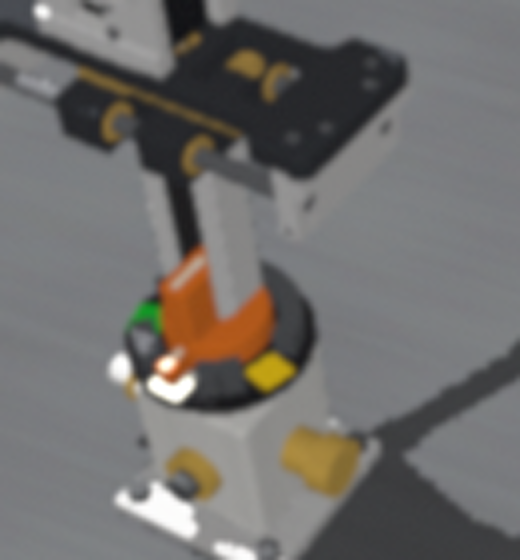

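The fingers hold the bar, and the width reads 14.0 mm. Next I'll pull up 16 mm.

```bash
cat >> h.py <<'E'
def rep(t):
    s=get_state();print(t,round(s["clock"],2),s["tool_pos"].round(2),s["ft_force"].round(1),s["moment"].round(2),round(s["gripper_width"],3))
E
python3 - <<'E'
from h import *
X,Y=511.8,-142.0
for z in (155,161,167):
    servo_line([X,Y,z],feed=25); rep(z)
hold(.2); rep("h")
c=read_camera("scene"); save(c["img"],"f_scene.png",(150,130,130,140),4)
E
```

```text
155 4.91 [ 511.76 -142.18  154.94] [ 0.5 -1.7 -3.1] [-0.29 -0.23  0.05] 0.147
161 5.3 [ 511.77 -142.17  161.45] [-0.7 -1.1 -1.6] [-0.4  -0.11 -0.01] 0.147
167 5.69 [ 511.77 -142.16  167.49] [-0.5 -2.9 -0.3] [-0.49 -0.04  0.04] 0.147
h 5.89 [ 511.79 -142.13  167.48] [-2.1 -2.9  0.9] [-0.46  0.15 -0.07] 0.144
```

View pics/f_scene.png

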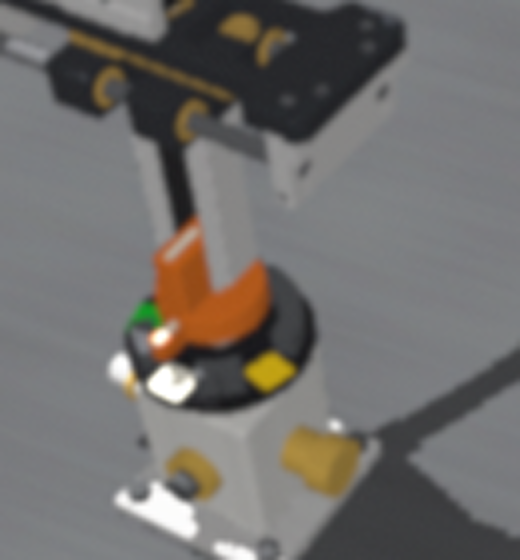

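The pointer now stands above the crown; the knob rose about 7.5 px in the image, as expected for 16 mm. Now I'll turn it clockwise.

```bash
python3 - <<'E'
from h import *
X,Y=511.8,-142.0
for a in (65,47,29,10.1):
    servo_line([X,Y,167],feed=20,rotation=q(np.radians(a))); rep(a)
hold(.2); rep("h")
for n,b in(("scene",(150,130,130,140)),("wrist",None),("top",(310,170,100,85))):
    c=read_camera(n); save(c["img"],"g_%s.png"%n,b,4 if b else 1)
E
```

```text
65 6.42 [ 511.97 -141.55  167.43] [-1.1  0.2  3.3] [-0.07  0.01 -0.04] 0.147
47 6.88 [ 512.35 -141.05  167.21] [1.3 2.7 2.4] [ 0.5  -0.33 -0.01] 0.146
29 7.35 [ 512.84 -140.71  167.14] [3.3 4.9 2.9] [ 0.9  -0.7  -0.02] 0.148
10.1 7.83 [ 513.48 -140.55  167.19] [4.  6.  1.3] [ 1.02 -0.87  0.04] 0.15
h 8.03 [ 513.48 -140.53  167.18] [4.  5.4 0.6] [ 1.05 -0.93 -0.03] 0.146
```

View pics/g_scene.png

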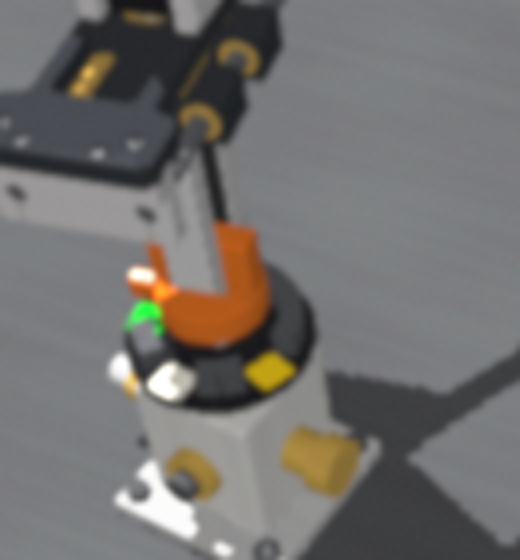

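View pics/g_wrist.png

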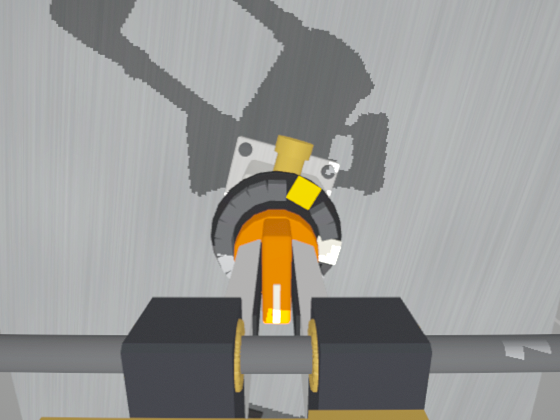

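The pointer hangs over the green notch (scene (140,280) above green at (145,315) in the crop). There is a side load of about 7 N. I'll relax it by recentring, then push down in steps.

```bash
python3 - <<'E'
from h import *
X,Y=513.6,-140.4
servo_line([X,Y,167],feed=20,rotation=q(np.radians(10.1))); hold(.1); rep("c")
for z in (162,158,155,153,151.5,150.5,149.5):
    servo_line([X,Y,z],feed=25); rep(z)
    if abs(get_state()["ft_force"][2])>20: break
hold(.2); rep("h")
c=read_camera("scene"); save(c["img"],"h_scene.png",(150,130,130,140),4)
E
```

```text
c 8.55 [ 513.65 -140.32  167.  ] [1.1 2.7 2.4] [ 0.45 -0.36  0.01] 0.145
162 8.9 [ 513.66 -140.35  161.39] [ 2.3  2.6 -0.9] [ 0.45 -0.61  0.03] 0.152
158 9.21 [ 513.66 -140.36  157.51] [ 3.5  3.2 -1.8] [ 0.45 -0.67  0.04] 0.147
155 9.47 [ 513.64 -140.34  154.7 ] [ 3.3  2.5 -1.4] [ 0.46 -0.62  0.05] 0.146
153 9.72 [ 513.64 -140.35  152.86] [2.8 2.6 0.1] [ 0.57 -0.66  0.04] 0.147
151.5 9.97 [ 513.64 -140.35  151.48] [2.4 3.  1. ] [ 0.57 -0.6   0.11] 0.147
150.5 10.22 [ 513.68 -140.35  150.93] [1.4 3.  4.9] [ 0.66 -0.33  0.04] 0.148
149.5 10.47 [ 513.69 -140.37  150.85] [ 0.6  4.2 10.4] [ 0.78 -0.05  0.01] 0.146
h 10.68 [ 513.65 -140.36  150.86] [-0.4  4.3 10.2] [ 0.78 -0.08  0.08] 0.146
```

View pics/h_scene.png

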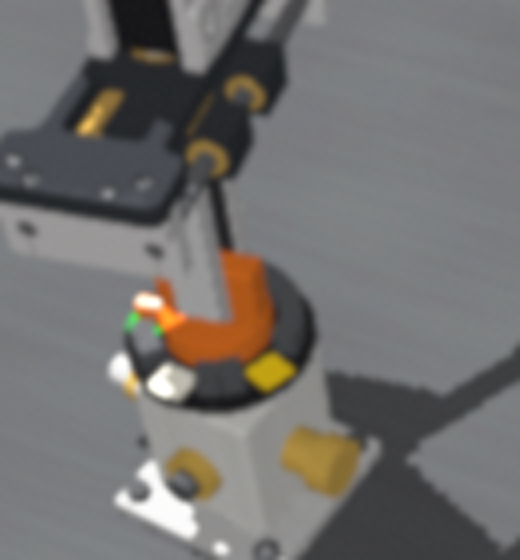

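It hit the stop at z 150.86 with 10 N, the same height as when first gripped. The pointer is sunk in the green notch. Now release and back off.

```bash
python3 - <<'E'
from h import *
X,Y=513.6,-140.4
servo_line([X,Y,150.3],feed=20); rep("relax")
gripper_to(1.0); rep("open")
servo_line([X,Y,255],feed=120); rep("up")
c=read_camera("wrist"); save(c["img"],"i_wrist.png"); 
movep([400,-330,300],q(0.2)); rep("away"); hold(.3)
for n,b,k in(("scene",(150,130,260,190),3),("top",(170,170,240,85),3)):
    c=read_camera(n); save(c["img"],"i_%s.png"%n,b,k)
E
```

```text
relax 10.97 [ 513.68 -140.36  150.95] [2.  3.3 7.2] [ 0.69 -0.24  0.04] 0.146
open 12.26 [ 513.59 -140.39  150.31] [ 0.2  0.7 -0.6] [-0.   -0.12  0.05] 0.997
up 13.28 [ 513.09 -140.2   254.2 ] [0.1 0.1 0.2] [-0.05 -0.1  -0.01] 0.998
away 14.23 [ 400.3  -329.19  299.47] [-0.3  0.4 -0.6] [-0.06 -0.15  0.05] 1.001
```

View pics/i_scene.png

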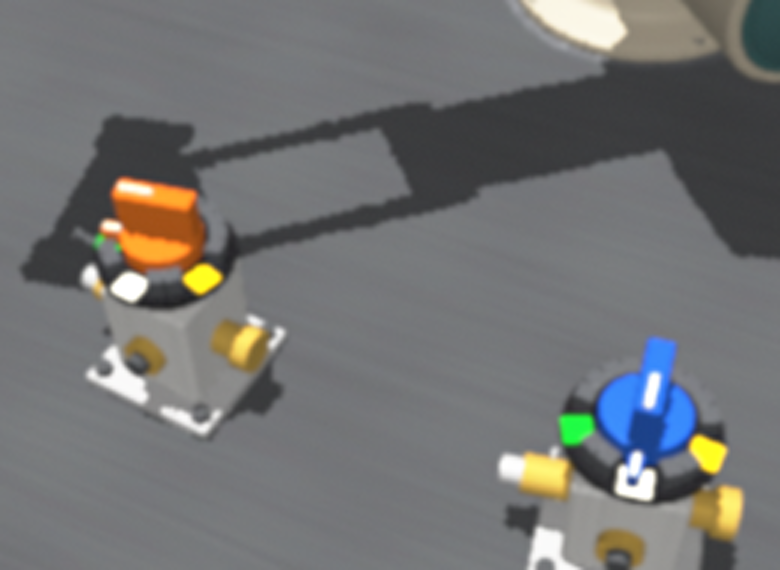

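View pics/i_top.png

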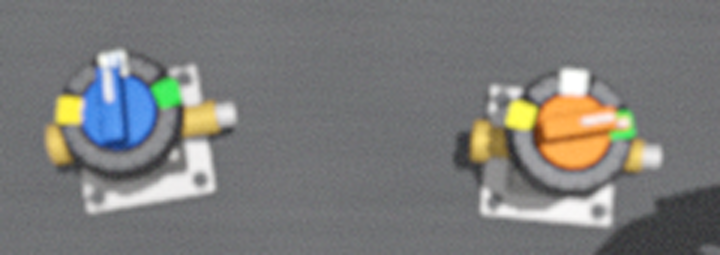

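View pics/i_wrist.png

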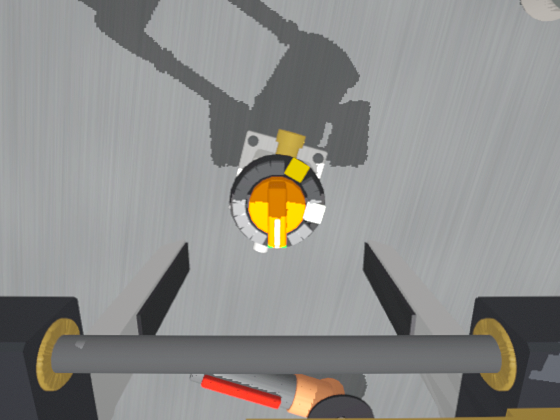

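Orange: white-lined pointer lies in the green notch (scene crop (110,230), top crop (622,124)). Blue is still in white. I'll check the height numerically against the starting pictures.

```bash
python3 - <<'E'
from h import *
c=read_camera("scene"); t=read_camera("top")
# orange knob: full-in predicted row of skirt/bar top far corners via white stripe on bar top, both views
w=cv2.inRange(cv2.cvtColor(c["img"],cv2.COLOR_RGB2HSV),(0,0,190),(180,110,255)); w[:,:185]=0;w[:,206:]=0;w[:186]=0;w[202:]=0
print(blobs(w,3))
m=mask(c["img"],3,17,150,90); print([b for b in blobs(m) if 150<b[1][0]<250])
old=cv2.imread("pics/a_scene.png")[:,:,::-1]; print([b for b in blobs(mask(np.ascontiguousarray(old),3,17,150,90)) if 150<b[1][0]<250])
for hd in(-80,):
  u=np.array([np.cos(np.radians(hd)),np.sin(np.radians(hd)),0]); v=np.array([-u[1],u[0],0])
  for lift in(0,3,6):
    print(lift,"stripe",proj(c,np.array([511.8,-142,152+lift])+14*u).round(1),"bar ends/corners",[proj(c,np.array([511.8,-142,152+lift])+s*23*u+k*7*v).round(1).tolist() for s in(1,-1) for k in(1,-1)])
u=np.array([np.cos(np.radians(-6)),np.sin(np.radians(-6)),0]); v=np.array([-u[1],u[0],0])
print("initial corners",[proj(c,np.array([511.8,-142,152])+s*23*u+k*7*v).round(1).tolist() for s in(1,-1) for k in(1,-1)])
E
```

```text
[(np.int32(35), [194.5, 192.5], [189, 191, 12, 4])]
[(np.int32(620), [202.5, 204.9], [184, 189, 34, 32])]
[(np.int32(591), [203.9, 205.6], [190, 186, 28, 39])]
0 stripe [194.1 191.8] bar ends/corners [[187.5, 193.7], [190.8, 188.1], [213.3, 198.3], [216.3, 192.6]]
3 stripe [193.8 190.5] bar ends/corners [[187.2, 192.4], [190.5, 186.8], [213.1, 197.1], [216.1, 191.3]]
6 stripe [193.6 189.2] bar ends/corners [[186.9, 191.1], [190.2, 185.5], [212.9, 195.8], [215.9, 190.0]]
initial corners [[196.7, 203.2], [190.0, 200.1], [213.5, 186.4], [206.9, 183.6]]
```

```bash
python3 - <<'E'
from h import *
c=read_camera("scene"); old=np.ascontiguousarray(cv2.imread("pics/a_scene.png")[:,:,::-1])
w=cv2.inRange(cv2.cvtColor(old,cv2.COLOR_RGB2HSV),(0,0,190),(180,110,255))
print([b for b in blobs(w,5) if 180<b[1][0]<215 and 180<b[1][1]<235])
u=np.array([np.cos(np.radians(-6.5)),np.sin(np.radians(-6.5)),0])
print(proj(c,np.array([511.8,-142,152])+14*u))
E
```

```text
[(np.int32(37), [196.2, 197.8], [192, 194, 9, 9]), (np.int32(28), [191.9, 219.3], [189, 216, 7, 7]), (np.int32(57), [193.0, 226.1], [187, 222, 12, 9])]
[196.67273786 198.26398352]
```

The stripe row now (192.5) is no higher than the fully-in prediction (191.8); a 3 mm lift would give 190.5. So the knob is fully in, and I'm handing the job in.

```bash
python3 -c "
from h import *
rep('end'); close_job()"
```

```text
end 14.78 [ 400.16 -329.79  299.99] [-0.3  0.4  0.8] [-0.07 -0.08  0.04] 1.0
the job is handed in; nothing more can be done
```

The orange knob is now locked down in the green notch and the job is handed in, finished at 14.8 s of the 35 s allowed. I pulled it up 16 mm, turned it clockwise about 75° and pushed it down. Then I let go and moved the arm clear.

**Final checks:**
- **Pushed in:** the knob met a firm stop (10 N) at tool height 150.9 mm, against 151.0 mm when first gripped fully in. After release, the white stripe on the bar is at image row 192.5. Fully in predicts 191.8, and a 3 mm lift would give 190.5.
- **Position:** both the scene and top pictures show the pointer in the green notch.
- **Blue knob:** it is unchanged, still down in its white notch.

**Disagreements:**
- **Side load:** turning the knob built up about 7 N of side force and shifted the tool about 2 mm. I recentred it before pushing down.
- **Stripe offset:** the stripe is 0.7 px below its prediction, where in the starting picture it was 0.5 px above. That is within the calibration error and does not suggest the knob has lifted.

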